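# Focus the reading lens over a glued pendant

### The arm

A 6-joint arm with a two-finger parallel gripper is mounted at the origin on the work surface. World frame = base frame: x ahead of the robot, y to its left, z up, the work surface at z = 0. Lengths are in m, angles in rad, forces in N, time in s.
With the tool pointing down it reaches from about 0.275 to 0.75 m from the base axis. Payload 10.2 kg.
Tool frame: the origin (TCP) lies midway between the tips of the shut fingers; the grasp point (between the pads) lies 19 mm behind it; z points along the fingers, y is the line along which they close (so a half turn about z gives the same grasp; the last joint's range is limited). The gripper opens to 88 mm and grips with 3 to 60 N. Pads are 18 mm wide; open, the fingers measure 123 mm over their backs; the gripper's body (75 mm by 187 mm) begins 45 mm behind the grasp point.
Start: joints at [1.011, 0.313, 1.498, -0, 1.331, -0.223], TCP at [0.174, 0.496, 0.239] pointing down, gripper open.
Joint ranges: [-2.94, 2.94], [-0.97, 2.17], [0.19, 2.56], [-1.23, 4.37], [0.02, 3.11], [-2.88, 2.88]. Speed limits (rad/s): [2.39, 2.39, 3.01, 3.14, 3.14, 3.14].

### API

Orientations are given as a unit quaternion [w, x, y, z].
In Python, from station import * gives the robot as it stands.
- The arm moves only by the tool servo_tool, never from a script. Its argument "motion" is a list of rows, each a list of 7 numbers: the turn, a rotation vector about the world's x, y, z in degrees, then the shift along the world's x, y, z in mm, then the closure, from -1 (fully open) to 1 (shut). In form: [[wx, wy, wz, x, y, z, jaw], ...]. A call has 1 to 10 rows; each row shifts and turns the commanded pose from where the row before left it; what a row does not reach is not made up. A row lasts 1/10 s, in which the tool goes at most 50 mm and 8.59 degrees, less where a joint would pass 70% of its speed; a pose out of reach is approached as far as the arm can. A call is refused whole if a number of a shift passes 50 or a number of a turn 8.59, either way. A call with a gripper value outside its range is refused whole. The fingers move at their own pace and stop on an object; "squeeze" is the grip in N (left out, the last holds). Time passes only in rows, so rows that do not move let the fingers close. It gives the time, the measured TCP pose, the force, the opening and the grip force at its end, in the units of the state.
- state(): the state, without advancing time (a new reading comes with each control period).
- get_image(name): name is "side" or "top" or "wrist"; returns a dict with "img" (420x560x3 uint8, blue, green, red), "range_z" (420x560 float32, m along the optical axis (not along the pixel's ray), 0 where there is no reading), "camera_matrix" (3x3 intrinsics, pixels), "R" (3x3) and "t" (3): a world point X has camera coordinates R X + t. Camera axes: x right, y down, z forward; pixel columns grow to the right and rows downward; lengths in m; the calibration is good to about 2 mm. A picture is of the moment at which its call begins.
- sign_off(): hands the job in; it is judged then, once.
The state is a dict: "clock": time; "qpos": joint angles; "qvel": joint speeds; "joint_torque": joint torques, N m; "position": TCP position; "orientation": TCP orientation; "ft_force": force on the tool from outside, world axes, zero at the start; "ft_torque": the same for the moment, N m; "width": finger opening in m; "grasp_force": force on a finger pad.
Only numpy, scipy, OpenCV 4.12 (cv2) and the standard library are available. Lean on these libraries where they do the work, as an engineer would, in place of code of your own. Each camera call takes 0.05 s, during which the arm holds its last target. There are 200 camera calls.

### The job

Set the bench height gauge to the pendant: lower its carriage until the sprung foot rests gently on the pendant's wooden face beside the stone and has given a few millimetres, then let go and leave it there. Then pick up the reading lens by its handle and hold it level and centred over the stone, half-way up its rim at the height of the gauge's pointer, touching neither gauge nor pendant, so that the glue seam is in focus. Finish while still holding the lens steady there; leave the pendant and the other things on the table where they are.

Things in the scene. Friction and masses are not known exactly. Their poses are not given: they have to be found in the camera images.
- gauge: bench height gauge, fixed to the table: steel base plate 190 x 120 x 14 mm with an upright column 20 x 26 mm, its top 186 mm above the table. Origin on the table directly below the middle of the pendant's seat; z up, x points from the seat to the column (column axis at x = +112 mm, plate from x = -55 to +135 mm, y = -60 to +60 mm).
- carriage_grip (a point): gripping place on the carriage: middle of the ribbed part (28 mm long along the gauge's x) of an upright grey fin, 14 mm thick along the gauge's y. Fin top 12 mm above this point, fin bottom 34 mm below it, free space on both sides. At x = +72 mm, y = 0 in the gauge's frame; the wider column sleeve begins 20 mm further along x, its top 4 mm below this point.
- carriage (a joint): height of the hand-moved carriage on the column, in m: 0 at the top, grows as it is lowered, ends at 0.050. A friction shoe (about 4 N) keeps it where it is left; the foot then stays pressed by its own spring.
- foot (a joint): how far the sprung foot is pushed up into the carriage, in m: 0 when it hangs free, 0.010 at its stop. The spring gives 1.5 N at 0 and 3 N at 0.010. Foot and pointer are one piece and move together.
- foot_sole (a point): middle of the flat sole (8 mm diameter) of the steel foot that reaches from the spindle over the pendant's rim; 27 mm from the seat's middle towards the column.
- pointer (a point): tip of the small horizontal pointer on the spindle, always 60 mm above the foot's sole, 48 mm from the seat's middle towards the column: it marks the focal height of the lens above the surface the foot stands on.
- pendant: the pendant under inspection: a round branch slice 76 mm in diameter and 12 mm thick with a domed black round stone (30 mm diameter, 8.5 mm high) glued in its middle. Loose, it lies face up on a black rubber block (80 x 80 mm, 12 to 26 mm high) on the gauge's plate. Origin: centre of its underside, z up.
- stone (a point): middle of the stone at the level of the slice's upper wooden face (12 mm above the pendant's underside).
- lens: the reading lens, 110 g, loose, lying flat on the table: round steel rim 68 mm in diameter and 14 mm high with a clear glass, and a dark wooden handle. Origin: centre of the underside of the rim; z up; the handle points along its -x, from 55 to 143 mm from the origin. Lying flat, lens and handle both rest on the table.
- lens_grip (a point): where to grip the handle: on its middle line 78 mm from the lens centre, near the ferrule; the handle there is 18 mm wide and 18 mm high, this point is 9 mm above its underside.
- lens_centre (a point): middle of the lens, half-way up the rim (7 mm above its underside); axes as lens. This is the point to bring to the pointer's height.
- slice_a: bystander: a bare branch slice without a stone, 68 mm across, 14 mm high, loose; origin under its centre
- slice_b: bystander: a bare branch slice without a stone, 60 mm across, 12 mm high, loose; origin under its centre
- spoon: bystander: steel spoon 190 mm long, lying along its x
- fork: bystander: steel fork 195 mm long, lying along its x, tines to +x
- bead_pot: bystander: small clear pot of beads, 60 mm across, 40 mm high; origin under its centre
- scissors: bystander: scissors lying open, about 145 mm long, along its x, blades to +x, 9 mm high; origin at the pivot
- glue: bystander: small white glue bottle, 36 mm across, 95 mm high; origin under its centre
There are look-alikes about, which are no part of the job. What is shaped like the lens but blue or purple is not meant. What is shaped like the pendant but blue is not meant.

How it is judged:
On the way, in this order (a step that is already met when the one before it is completed fails the run):
1. the sprung foot stands on the pendant's wooden face, pushed in by 0.8 to 9.5 mm, and the robot has let go of the gauge (value of joint foot between 0.0008 and 0.0095 m and contact force between pendant and gauge above 0.5 N and contact force between each of the arm, the fingers and gauge below 0.3 N and horizontal distance between foot_sole and stone between 0.019 and 0.036 m), for 0.2 s.
2. the reading lens is lifted off the table by the gripper (height (world z) of lens_centre above 0.045 m and contact force between the fingers and lens above 1 N), for 0.1 s.
At the end, for the whole second after the job is handed in: Foot on the pendant's wooden face, pushed in 0.8 to 9.5 mm, gauge let go, pendant within 8 mm of its start. Gripper holds the lens still, level within 0.12 rad, its middle within 6 mm of the pointer's height and 12 mm sideways of the stone's middle, touching neither gauge nor pendant (all of step 1 and angle between pendant's own z axis and vertical below 0.06 rad and distance of stone from where it was at the start of the episode below 0.008 m and z of lens_centre in the frame of pointer between -0.006 and 0.006 m and horizontal distance between lens_centre and stone below 0.012 m and angle between lens's own z axis and vertical below 0.12 rad and linear speed of lens below 0.02 m/s and angular speed of lens below 0.15 rad/s and contact force between the fingers and lens above 1 N and contact force between lens and gauge below 0.2 N and contact force between lens and pendant below 0.2 N); the arm keeps its last pose, push and grip.
It fails at once if the foot is pressed hard on the pendant (over 12 N) (contact force between pendant and gauge above 12 N).
It fails at once if the lens knocks the pendant (over 2 N) (contact force between lens and pendant above 2 N).
It fails at once if the pendant is shifted by over 10 mm (distance of stone from where it was at the start of the episode above 0.01 m).
It fails at once if a bystander is moved by over 25 mm (distance of any of slice_a, slice_b, spoon, fork, bead_pot, scissors, glue from where it was at the start of the episode above 0.025 m).
It also fails if it takes over 51 s, if anything falls off the work surface, if the arm or the gripper's body presses on something with over 40 N, if the wrist force passes 120 N, or if a joint passes its speed limit or range.

## Working session

There is one attempt and no reset: what is moved stays moved. The work goes in short steps, Python scripts to look and compute and a tool call to move; the robot and the scene stay as the last step left them, time stands still between calls to the robot, and variables do not carry over. Pictures are saved under pics/ and viewed, at most 10 in all, crops included, and the job is handed in when it is done.

Besides the shell and the picture viewer there is one more tool, called after "Request:" by a JSON object that holds its "fn" and its "kwargs". servo_tool: Moves the arm, as the interface text tells. Its arguments: {"type":"object","properties":{"motion":{"type":"array","items":{"type":"array","items":{"type":"number"}}},"squeeze":{"type":"number"}},"required":["motion"]}

```bash
mkdir -p pics
cat > h.py <<'E'
from station import *
import numpy as np, cv2
def snap(n,f):
    d=get_image(n); cv2.imwrite(f'pics/{f}.png',d['img']); np.savez(f'pics/{f}.npz',**d); return d
def load(f): return np.load(f'pics/{f}.npz')
def px(d,u,v,z=None,w=1):
    """world point at pixel; z given: intersect plane of world z, else depth"""
    K,R,t=d['camera_matrix'],d['R'],d['t']
    r=np.linalg.inv(K)@[u,v,1]; c=-R.T@t; r=R.T@r
    if z is None:
        p=d['range_z'][int(v)-w:int(v)+w+1,int(u)-w:int(u)+w+1]; s=np.median(p[p>0])
    else: s=(z-c[2])/r[2]
    return c+s*r
E
python3 - <<'E'
from h import *
for n in('top','side'): d=snap(n,n+'0'); print(n,-d['R'].T@d['t'],d['R'].round(2).tolist())
s=state();print(s['clock'],s['position'],s['orientation'],s['width'])
E
```

```text
top [0.3962976  0.00999285 1.11564343] [[-0.01, -1.0, -0.02], [-0.99, 0.02, -0.1], [0.1, 0.02, -0.99]]
side [-0.24798882 -0.70788832  0.83322147] [[0.68, -0.74, -0.02], [-0.43, -0.37, -0.82], [0.6, 0.57, -0.57]]
0.1 [0.17339638 0.49530502 0.23823047] [-2.16950755e-04  1.67609692e-01  9.85853260e-01 -5.41771486e-04] 0.08813692910721659
```

View pics/top0.png

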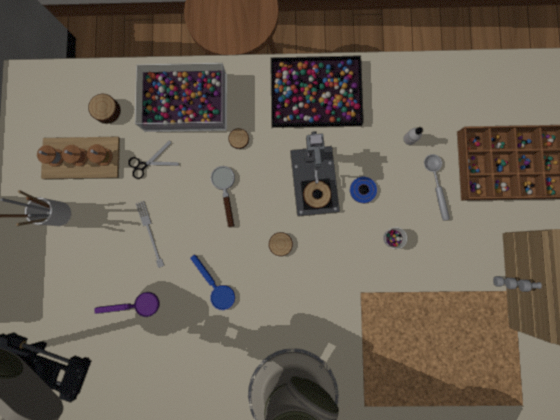

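View pics/side0.png

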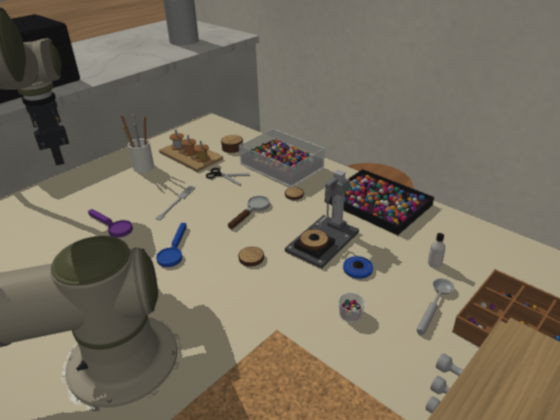

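Lens candidates in the top picture: the steel and brown one at (223,178), a blue one at (223,297) and a purple one at (147,303). I choose the steel one. Pendant candidates: the wooden one on the gauge at (317,194) and a blue one at (363,190). I choose the wooden one. I'll check both in one close crop.

Run:
```python
from h import *
d=load('top0'); c=d['img'][120:240,200:350]
cv2.imwrite('pics/crop1.png',cv2.resize(c,None,fx=5,fy=5,interpolation=cv2.INTER_CUBIC))
for u,v in[(223,178),(228,200),(229,222),(317,194),(310,194),(324,194),(317,186),(317,140),(318,155),(315,170),(297,210),(335,210)]: print(u,v,px(d,u,v).round(4))
```

```text
223 178 [0.5918 0.1881 0.0098]
228 200 [0.5281 0.1731 0.0156]
229 222 [0.4663 0.1702 0.0167]
317 194 [ 0.5365 -0.0736  0.05  ]
310 194 [ 0.5379 -0.0551  0.042 ]
324 194 [ 0.5372 -0.0932  0.0425]
317 186 [ 0.5595 -0.0746  0.0431]
317 140 [ 0.6494 -0.066   0.1846]
318 155 [ 0.6141 -0.0681  0.1787]
315 170 [ 0.5967 -0.0674  0.0801]
297 210 [ 0.4972 -0.0196  0.0134]
335 210 [ 0.4957 -0.1255  0.0127]
```

View pics/crop1.png

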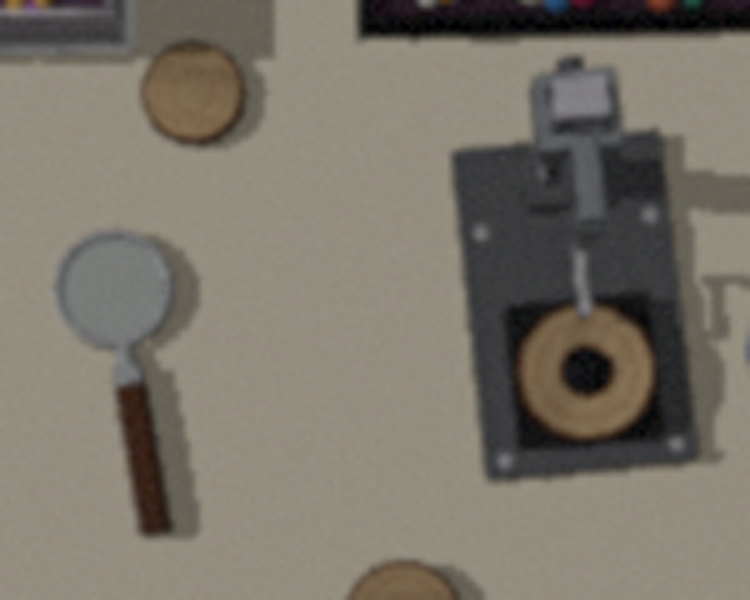

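The crop confirms both choices. The steel lens has its rim centre at crop (114,290) and its handle end at (155,530). The pendant centre is at (587,371), the column top at (582,97), and the fin runs from (583,140) to (592,222).

Run:
```python
from h import *
d=load('top0')
f=lambda u,v,z:px(d,200+u/5,120+v/5,z)
col=f(582,97,.186); pen=f(587,371,.0425); cor=[f(457,152,.014),f(657,133,.014),f(694,457,.014),f(488,478,.014)]
print('col',col,'pen',pen); print(np.round(cor,4))
c=np.array(cor); ax=(c[0]+c[1]-c[2]-c[3])[:2]; ax/=np.linalg.norm(ax); mid=c.mean(0)[:2]
print('yaw plate',np.degrees(np.arctan2(ax[1],ax[0])),'seat',mid-0.04*ax,'col',mid+.072*ax,'grip',mid+.032*ax)
e=(col-pen)[:2]; print('yaw',np.degrees(np.arctan2(e[1],e[0])),np.linalg.norm(e))
for p in[(583,145),(588,178),(591,218)]: print(f(*p,.178), px(d,200+p[0]/5,120+p[1]/5,w=0))
l=f(114,290,.014); he=f(155,530,.012); h1=f(131,385,.018); print('lens',l,h1,he); q=(l-he)[:2]; print(np.degrees(np.arctan2(q[1],q[0])),np.linalg.norm(q))
```

```text
col [ 0.65054265 -0.06451851  0.186     ] pen [ 0.53694919 -0.07521205  0.0425    ]
[[ 0.667  -0.0068  0.014 ]
 [ 0.6759 -0.1202  0.014 ]
 [ 0.4915 -0.1358  0.014 ]
 [ 0.4815 -0.021   0.014 ]]
yaw plate 4.598757404579861 seat [ 0.53910443 -0.07417605] col [ 0.65074385 -0.06519619] grip [ 0.61087263 -0.06840329]
yaw 5.3778999441516575 0.11409568376020864
[ 0.62905431 -0.06509426  0.178     ] [ 0.62923849 -0.06515368  0.17725806]
[ 0.61281    -0.06712118  0.178     ] [ 0.61302114 -0.06719638  0.17708561]
[ 0.59322345 -0.06810129  0.178     ] [ 0.59372269 -0.06829927  0.17562292]
lens [0.59104539 0.18804261 0.014     ] [0.53633222 0.17778704 0.018     ] [0.45530326 0.16523787 0.012     ]
9.536659024289007 0.137644398237606
```

Request:
{"fn": "servo_tool", "kwargs": {"motion": [[0,0,8.1,28,-39,0,-1],[0,0,8.1,28,-39,0,-1],[0,0,8.1,28,-39,0,-1],[0.75,-8.5,0,28,-39,2,-1],[0.75,-8.5,0,28,-39,2,-1],[0.75,-8.5,0,28,-39,2,-1],[0,0,0,28,-39,2,-1],[0,0,0,28,-39,2,-1],[0,0,0,28,-39,2,-1],[0,0,0,28,-39,2,-1]]}}

```text
clock: 1.1
position: [0.4481, 0.113, 0.2531]
orientation: [0.222, -0.026, 0.975, 0.014]
ft_force: [0.0, 0.8, -0.7]
width: 0.0881
grasp_force: 0.0
```

Request:
{"fn": "servo_tool", "kwargs": {"motion": [[0,0,0,30,-39,0,-1],[0,0,0,30,-39,0,-1],[0,0,0,30,-39,0,-1],[0,0,0,30,-39,0,-1],[0,0,0,0,-10,0,-1],[0,0,0,0,0,0,-1]]}}

```text
clock: 1.7
position: [0.5673, -0.0522, 0.2519]
orientation: [0.22, -0.025, 0.975, 0.014]
ft_force: [0.1, -0.4, 0.4]
width: 0.0878
grasp_force: 0.0
```

Run:
```python
from h import *
from scipy.spatial.transform import Rotation as Ro
s=state(); print(s['clock'],s['position'],Ro.from_quat(np.roll(s['orientation'],-1)).as_matrix().round(3).tolist(),s['ft_force'])
d=snap('wrist','w1'); e=snap('side','s1')
a=cv2.resize(d['img'],(480,360)); c=cv2.resize(e['img'][160:270,270:380],(420,420)); 
o=np.zeros((420,900,3),np.uint8);o[:360,:480]=a;o[:,480:]=c
cv2.imwrite('pics/v1.png',cv2.resize(o,(800,373)))
```

```text
1.7 [ 0.56726601 -0.05220337  0.25194152] [[-0.902, -0.055, 0.429], [-0.043, 0.998, 0.038], [-0.43, 0.016, -0.903]] [ 0.06272717 -0.42181653  0.3690414 ]
```

View pics/v1.png

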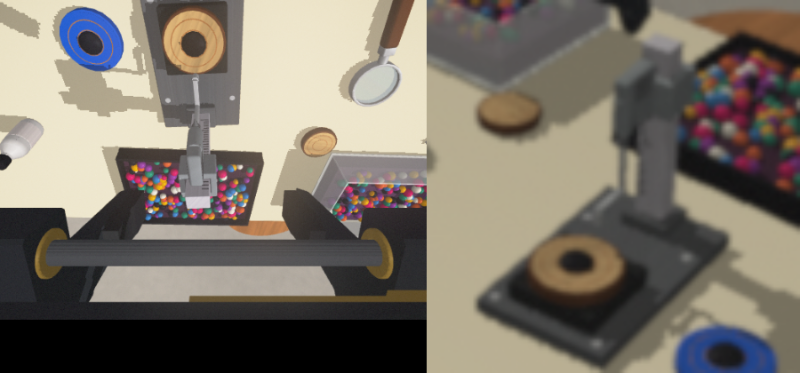

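The wrist view (left half) shows the pendant at (194,42), the foot arm at about (196,85), the fin at about (195,160) and the column top at (199,200). I'll enlarge the gauge.

Run:
```python
from h import *
d=load('w1'); cv2.imwrite('pics/v2.png',cv2.resize(d['img'][60:280,190:350],None,fx=2.7,fy=2.7,interpolation=cv2.INTER_CUBIC)[:594])
for v in range(90,275,8):
    print(v,[ (u,*(1000*px(d,u,v,w=0)).round(0).astype(int)) for u in (252,256,260,264)])
```

```text
90 [(252, np.int64(571), np.int64(-76), np.int64(43)), (256, np.int64(570), np.int64(-72), np.int64(44)), (260, np.int64(570), np.int64(-69), np.int64(43)), (264, np.int64(570), np.int64(-65), np.int64(44))]
98 [(252, np.int64(591), np.int64(-78), np.int64(15)), (256, np.int64(566), np.int64(-72), np.int64(69)), (260, np.int64(591), np.int64(-69), np.int64(15)), (264, np.int64(590), np.int64(-65), np.int64(16))]
106 [(252, np.int64(571), np.int64(-75), np.int64(76)), (256, np.int64(569), np.int64(-71), np.int64(79)), (260, np.int64(599), np.int64(-69), np.int64(16)), (264, np.int64(599), np.int64(-65), np.int64(16))]
114 [(252, np.int64(610), np.int64(-78), np.int64(14)), (256, np.int64(577), np.int64(-71), np.int64(79)), (260, np.int64(608), np.int64(-69), np.int64(16)), (264, np.int64(608), np.int64(-65), np.int64(16))]
122 [(252, np.int64(619), np.int64(-78), np.int64(15)), (256, np.int64(584), np.int64(-71), np.int64(80)), (260, np.int64(585), np.int64(-67), np.int64(78)), (264, np.int64(618), np.int64(-65), np.int64(16))]
130 [(252, np.int64(629), np.int64(-78), np.int64(15)), (
[... 3269 characters left out ...]
.int64(178)), (264, np.int64(644), np.int64(-61), np.int64(179))]
258 [(252, np.int64(646), np.int64(-70), np.int64(185)), (256, np.int64(646), np.int64(-67), np.int64(186)), (260, np.int64(645), np.int64(-63), np.int64(186)), (264, np.int64(645), np.int64(-60), np.int64(186))]
266 [(252, np.int64(656), np.int64(-70), np.int64(186)), (256, np.int64(653), np.int64(-67), np.int64(188)), (260, np.int64(655), np.int64(-63), np.int64(186)), (264, np.int64(654), np.int64(-60), np.int64(187))]
274 [(252, np.int64(884), np.int64(-79), np.int64(27)), (256, np.int64(884), np.int64(-72), np.int64(28)), (260, np.int64(883), np.int64(-66), np.int64(28)), (264, np.int64(893), np.int64(-59), np.int64(21))]
```

View pics/v2.png

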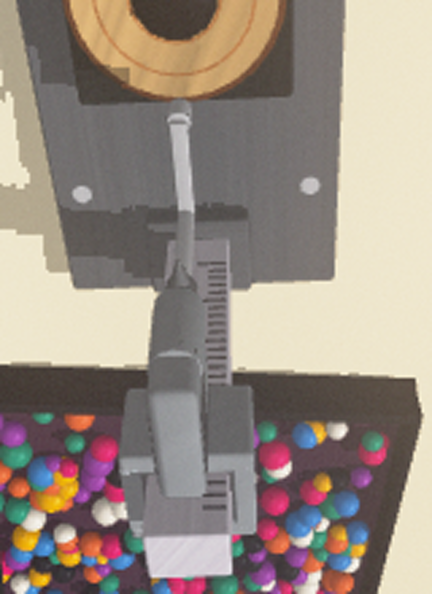

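Request:
{"fn": "servo_tool", "kwargs": {"motion": [[0,0,0,10,-13,-15,-1],[0,0,0,12,0,-28,-1],[0,0,0,12,0,-28,-1],[0,0,0,13,0,-28,-1],[0,0,0,0,0,0,-1],[0,0,0,0,0,0,-1]]}}

```text
clock: 2.4
position: [0.6142, -0.0629, 0.1548]
orientation: [0.221, -0.027, 0.975, 0.014]
ft_force: [-0.5, -0.9, 0.3]
width: 0.0882
grasp_force: 0.0
```

Request:
{"fn": "servo_tool", "kwargs": {"motion": [[0,0,0,0,0,0,1],[0,0,0,0,0,0,1],[0,0,0,0,0,0,1],[0,0,0,0,0,0,1],[0,0,0,0,0,0,1],[0,0,0,0,0,0,1],[0,0,0,0,0,0,1]], "squeeze": 20}}

```text
clock: 3.1
position: [0.6145, -0.0641, 0.1538]
orientation: [0.221, -0.026, 0.975, 0.014]
ft_force: [0.3, 0.2, -0.4]
width: 0.0342
grasp_force: 0.0
```

Request:
{"fn": "servo_tool", "kwargs": {"motion": [[0,0,0,0,0,0,1],[0,0,0,0,0,0,1],[0,0,0,0,0,0,1],[0,0,0,0,0,0,1]]}}

```text
clock: 3.5
position: [0.6148, -0.067, 0.1539]
orientation: [0.222, -0.026, 0.975, 0.011]
ft_force: [-0.7, -17.6, -3.3]
width: 0.0143
grasp_force: 19.9
```

Request:
{"fn": "servo_tool", "kwargs": {"motion": [[0,0,0,0,0,-3,1],[0,0,0,0,0,-3,1],[0,0,0,0,0,-3,1],[0,0,0,0,0,-1,1]]}}

```text
clock: 3.9
position: [0.6149, -0.067, 0.1443]
orientation: [0.222, -0.026, 0.975, 0.011]
ft_force: [-5.9, -15.7, 3.3]
width: 0.0139
grasp_force: 19.9
```

Request:
{"fn": "servo_tool", "kwargs": {"motion": [[0,0,0,0,-2,0,1],[0,0,0,0,-1,0,1],[0,0,0,0,0,0,1]]}}

```text
clock: 4.2
position: [0.6148, -0.0672, 0.1442]
orientation: [0.222, -0.026, 0.975, 0.013]
ft_force: [-0.6, -1.9, 2.8]
width: 0.0142
grasp_force: 19.9
```

Request:
{"fn": "servo_tool", "kwargs": {"motion": [[0,0,0,0,0,-2,1],[0,0,0,0,0,-2,1],[0,0,0,0,0,-1,1]]}}

```text
clock: 4.5
position: [0.6147, -0.0673, 0.1388]
orientation: [0.221, -0.026, 0.975, 0.013]
ft_force: [2.2, -3.5, 2.2]
width: 0.0139
grasp_force: 19.9
```

Run:
```python
from h import *
d=snap('wrist','w2'); e=snap('side','s2')
a=cv2.resize(d['img'][20:200,180:340],(480,540),interpolation=cv2.INTER_CUBIC); c=cv2.resize(e['img'][160:270,290:370],(320,440),interpolation=cv2.INTER_CUBIC)
o=np.zeros((540,800,3),np.uint8);o[:,:480]=a;o[:440,480:]=c
cv2.imwrite('pics/v3.png',o)
for v in range(70,150,5): print(v,[tuple((1000*px(d,u,v,w=0)).round(0).astype(int).tolist()) for u in (248,252,256,260)])
```

```text
70 [(558, -88, 44), (558, -86, 43), (558, -84, 44), (557, -81, 44)]
75 [(560, -88, 45), (561, -86, 43), (561, -84, 43), (560, -81, 44)]
80 [(564, -88, 44), (563, -86, 44), (563, -84, 43), (563, -81, 44)]
85 [(567, -88, 44), (567, -86, 43), (566, -83, 44), (566, -81, 45)]
90 [(570, -88, 43), (569, -86, 44), (569, -83, 44), (569, -81, 44)]
95 [(573, -88, 43), (573, -86, 43), (573, -83, 43), (573, -81, 43)]
100 [(582, -89, 31), (582, -87, 31), (576, -83, 43), (576, -81, 42)]
105 [(593, -90, 15), (593, -87, 14), (593, -84, 16), (592, -82, 15)]
110 [(597, -90, 15), (597, -87, 15), (596, -84, 15), (597, -82, 15)]
115 [(601, -90, 15), (601, -87, 14), (600, -84, 15), (601, -82, 14)]
120 [(605, -90, 15), (605, -87, 15), (604, -84, 16), (604, -81, 15)]
125 [(609, -90, 14), (609, -87, 15), (609, -84, 15), (609, -81, 14)]
130 [(613, -90, 14), (613, -87, 14), (613, -84, 15), (613, -81, 14)]
135 [(617, -90, 15), (618, -87, 14), (617, -84, 15), (617, -81, 15)]
140 [(622, -91, 15), (622, -87, 14), (622, -84, 15), (621, -81, 15)]
145 [(626, -91, 15), (626, -87, 15), (626, -84, 14), (625, -81, 16)]
```

View pics/v3.png

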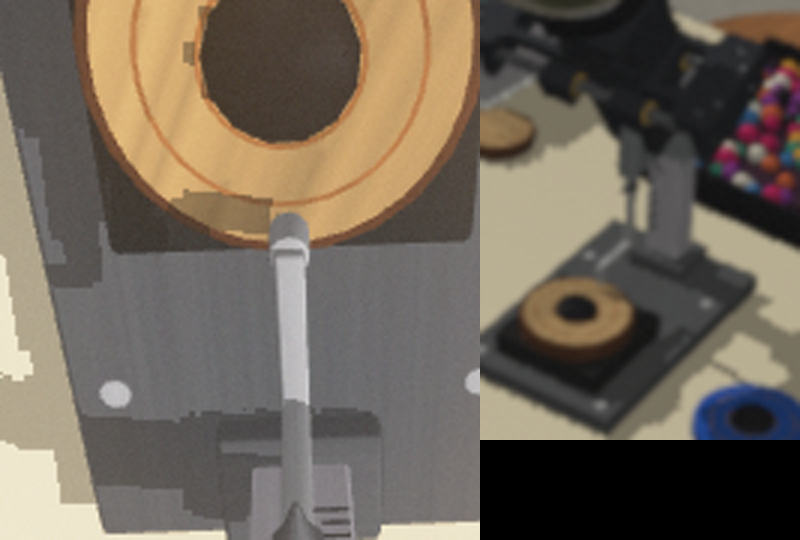

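The foot's end is at (290,232) in the composite, which is wrist pixel (277,97). It still hangs above the wooden face, and its shadow on the wood is at (230,210).

Run:
```python
from h import *
d=load('w2')
for v in list(range(84,104,2))+[110,120,130]: print(v,[tuple((1000*px(d,u,v,w=0)).round(0).astype(int).tolist()) for u in (274,276,278,281)])
```

```text
84 [(565, -73, 45), (565, -72, 43), (565, -70, 43), (565, -69, 44)]
86 [(566, -73, 44), (566, -72, 45), (566, -70, 44), (566, -69, 43)]
88 [(568, -73, 43), (568, -71, 43), (567, -70, 44), (567, -69, 44)]
90 [(569, -73, 43), (569, -71, 43), (569, -70, 44), (569, -68, 44)]
92 [(566, -73, 52), (566, -72, 53), (567, -70, 51), (570, -68, 43)]
94 [(566, -73, 55), (566, -72, 56), (567, -70, 54), (567, -69, 52)]
96 [(566, -73, 58), (567, -72, 57), (567, -70, 57), (567, -69, 56)]
98 [(567, -73, 60), (566, -72, 60), (566, -70, 60), (567, -69, 59)]
100 [(567, -73, 62), (567, -72, 62), (567, -70, 61), (567, -69, 60)]
102 [(568, -73, 61), (569, -72, 61), (568, -70, 62), (568, -69, 61)]
110 [(572, -72, 63), (572, -71, 64), (572, -70, 64), (572, -69, 63)]
120 [(578, -72, 65), (578, -71, 65), (577, -70, 65), (578, -68, 64)]
130 [(584, -72, 64), (584, -71, 64), (584, -70, 64), (584, -68, 64)]
```

Request:
{"fn": "servo_tool", "kwargs": {"motion": [[0,0,0,0,0,-2,1],[0,0,0,0,0,-2,1],[0,0,0,0,0,-2,1],[0,0,0,0,0,-2,1],[0,0,0,0,0,-1,1],[0,0,0,0,0,0,1]]}}

```text
clock: 5.2
position: [0.6147, -0.0672, 0.1299]
orientation: [0.221, -0.026, 0.975, 0.013]
ft_force: [3.8, -4.0, 1.6]
width: 0.0145
grasp_force: 19.9
```

```bash
cat > bar.py <<'E'
from h import *
import sys
d=snap('wrist',sys.argv[1])
z=[]
for v in range(60,200):
  for u in range(255,300):
    p=px(d,u,v,w=0)
    if .575<p[0]<.590 and -.074<p[1]<-.066 and .045<p[2]<.09: z.append(p[2])
print('bar top',len(z),np.percentile(z,[50,70,90]) if z else z, 'tcp',state()['position'])
E
python3 bar.py w3
python3 - <<'E'
from h import *
d=load('w2'); z=[]
for v in range(60,200):
  for u in range(255,300):
    p=px(d,u,v,w=0)
    if .575<p[0]<.590 and -.074<p[1]<-.066 and .045<p[2]<.09: z.append(p[2])
print('prev',np.percentile(z,[50,70,90]))
E
```

```text
bar top 230 [0.05779835 0.05812373 0.05864123] tcp [ 0.61470129 -0.06722987  0.12990506]
prev [0.06408402 0.06443479 0.06488148]
  return _methods._mean(a, axis=axis, dtype=dtype,
  ret = ret.dtype.type(ret / rcount)
  return _methods._mean(a, axis=axis, dtype=dtype,
  ret = ret.dtype.type(ret / rcount)
```

Request:
{"fn": "servo_tool", "kwargs": {"motion": [[0,0,0,0,0,-2,1],[0,0,0,0,0,0,1]]}}

```text
clock: 5.45
position: [0.6147, -0.0672, 0.1278]
orientation: [0.221, -0.026, 0.975, 0.013]
ft_force: [5.4, -4.4, 3.3]
width: 0.014
grasp_force: 19.9
```

```bash
python3 bar.py w4 2>/dev/null
```

```text
bar top 238 [0.05772544 0.05800647 0.05845372] tcp [ 0.61470876 -0.06722641  0.12785163]
```

Request:
{"fn": "servo_tool", "kwargs": {"motion": [[0,0,0,0,0,0,-1],[0,0,0,0,0,0,-1],[0,0,0,0,0,0,-1],[0,0,0,0,0,0,-1],[0,0,0,0,0,0,-1],[0,0,0,0,0,0,-1],[0,0,0,0,0,0,-1]]}}

```text
clock: 6.2
position: [0.6144, -0.067, 0.1278]
orientation: [0.221, -0.026, 0.975, 0.014]
ft_force: [1.3, -0.3, 0.1]
width: 0.0679
grasp_force: 0.0
```

```bash
python3 bar.py w5 2>/dev/null
```

```text
bar top 242 [0.05781968 0.05808625 0.05846488] tcp [ 0.6144549  -0.06702836  0.12780841]
```

Request:
{"fn": "servo_tool", "kwargs": {"motion": [[0,0,0,-15,-1,32,-1],[0,0,0,-15,-1,32,-1],[0,0,0,-15,0,32,-1],[-0.75,8.5,0,-14,30,5,-1],[-0.75,8.5,0,-14,40,0,-1],[-0.75,8.5,0,-10,40,0,-1],[0,0,4.5,-5,45,0,-1],[0,0,0,-5,45,-20,-1],[0,0,0,-5,40,-30,-1],[0,0,0,0,0,0,-1]]}}

```text
clock: 7.25
position: [0.5139, 0.1744, 0.1755]
orientation: [-0.003, -0.068, 0.998, 0.0]
ft_force: [0.4, 0.1, 0.1]
width: 0.0884
grasp_force: 0.0
```

Run:
```python
from h import *
from scipy.spatial.transform import Rotation as Ro
s=state(); print(s['clock'],s['position'],Ro.from_quat(np.roll(s['orientation'],-1)).as_matrix().round(3).tolist(),s['ft_force'])
d=snap('wrist','w6'); snap('top','t6')
cv2.imwrite('pics/v4.png',d['img'])
```

```text
7.25 [0.51390637 0.17438533 0.17553561] [[-0.991, -0.137, -0.006], [-0.137, 0.991, 0.0], [0.006, 0.001, -1.0]] [0.35326001 0.1062687  0.14169456]
```

View pics/v4.png

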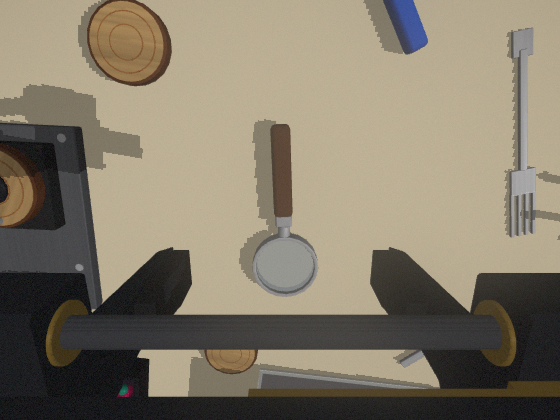

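The wrist view shows the lens rim centred at about (285,265). The handle's middle line runs from (281,127) to (283,214).

Run:
```python
from h import *
d=load('w6')
l=px(d,285,265,.013);a=px(d,281,127,.017);b=px(d,283,214,.018); print(l,a,b)
for q in (l-a,b-a,l-b): print(np.degrees(np.arctan2(q[1],q[0])),np.linalg.norm(q[:2]))
for v in (130,150,170,190,205): print([tuple((1000*px(d,u,v,w=0)).round(1)) for u in(276,282,288)])
```

```text
[0.59436185 0.18985408 0.013     ] [0.45770545 0.16704191 0.017     ] [0.53847005 0.18001137 0.018     ]
9.477047487387177 0.13854735230907367
9.122868381406366 0.08179931228279907
9.987547203038613 0.05675185552794622
[(np.float64(460.8), np.float64(162.9), np.float64(19.1)), (np.float64(460.0), np.float64(168.2), np.float64(20.9)), (np.float64(459.4), np.float64(173.6), np.float64(18.8))]
[(np.float64(478.4), np.float64(165.3), np.float64(19.2)), (np.float64(477.7), np.float64(170.7), np.float64(19.0)), (np.float64(477.1), np.float64(176.1), np.float64(17.6))]
[(np.float64(497.0), np.float64(167.7), np.float64(16.9)), (np.float64(495.7), np.float64(173.2), np.float64(20.0)), (np.float64(495.1), np.float64(178.7), np.float64(19.1))]
[(np.float64(515.6), np.float64(170.2), np.float64(18.7)), (np.float64(514.7), np.float64(175.8), np.float64(19.3)), (np.float64(514.1), np.float64(181.4), np.float64(18.5))]
[(np.float64(529.9), np.float64(172.1), np.float64(19.6)), (np.float64(529.4), np.float64(177.8), np.float64(18.9)), (np.float64(528.7), np.float64(183.5), np.float64(18.4))]
```

Request:
{"fn": "servo_tool", "kwargs": {"motion": [[0,0.3,1.5,2,2,-35,-1],[0,0,0,0,0,-40,-1],[0,0,0,0,0,-40,-1],[0,0,0,0,0,-35,-1],[0,0,0,0,0,-15,-1],[0,0,0,0,0,-5,-1],[0,0,0,0,0,0,-1]]}}

```text
clock: 8.05
position: [0.5193, 0.1719, 0.0096]
orientation: [-0.002, -0.078, 0.997, 0.0]
ft_force: [0.4, 0.1, 0.6]
width: 0.0882
grasp_force: 0.0
```

Request:
{"fn": "servo_tool", "kwargs": {"motion": [[0,0,0,0,0,0,1],[0,0,0,0,0,0,1],[0,0,0,0,0,0,1],[0,0,0,0,0,0,1],[0,0,0,0,0,0,1],[0,0,0,0,0,0,1],[0,0,0,0,0,0,1],[0,0,0,0,0,0,1],[0,0,0,0,0,0,1],[0,0,0,0,0,0,1]], "squeeze": 40}}

```text
clock: 9.05
position: [0.5185, 0.1728, 0.009]
orientation: [-0.003, -0.079, 0.997, 0.0]
ft_force: [-0.0, 0.5, -0.4]
width: 0.0174
grasp_force: 39.9
```

Request:
{"fn": "servo_tool", "kwargs": {"motion": [[0,0,0,0,0,0,-0.2],[0,0,0,0,0,0,-0.2],[0,0,0,0,0,-3,-0.2],[0,0,0,0,0,-2,-0.2],[0,0,0,0,0,0,-0.2],[0,0,0,0,0,0,-0.2]]}}

```text
clock: 9.65
position: [0.5185, 0.1727, 0.0039]
orientation: [-0.003, -0.079, 0.997, 0.0]
ft_force: [-0.9, 1.0, 0.5]
width: 0.0528
grasp_force: 0.0
```

Request:
{"fn": "servo_tool", "kwargs": {"motion": [[0,0,0,0,0,0,1],[0,0,0,0,0,0,1],[0,0,0,0,0,0,1],[0,0,0,0,0,0,1],[0,0,0,0,0,0,1],[0,0,0,0,0,0,1]], "squeeze": 40}}

```text
clock: 10.25
position: [0.5185, 0.1727, 0.004]
orientation: [-0.003, -0.079, 0.997, 0.0]
ft_force: [0.4, 0.1, 0.3]
width: 0.0178
grasp_force: 40.0
```

Request:
{"fn": "servo_tool", "kwargs": {"motion": [[0,0,0,0,0,20,1],[0,0,0,0,0,40,1],[0,0,0,0,0,40,1],[0,0,0,0,0,40,1],[0,0,0,0,0,20,1],[0,0,0,0,0,0,1],[0,0,0,0,0,0,1]]}}

```text
clock: 10.95
position: [0.518, 0.1727, 0.1629]
orientation: [-0.003, -0.079, 0.997, 0.0]
ft_force: [-0.9, 0.1, -1.4]
width: 0.0176
grasp_force: 40.0
```

Run:
```python
from h import *
d=snap('wrist','w7'); e=snap('side','s7')
o=np.zeros((420,800,3),np.uint8);o[:,:500]=cv2.resize(d['img'],(500,420))
o[:,500:]=cv2.resize(e['img'][130:256,220:310],(300,420),interpolation=cv2.INTER_CUBIC); cv2.imwrite('pics/v5.png',o)
for u,v in[(285,265),(280,200),(281,180),(260,265),(310,265),(285,240),(285,290)]: print(u,v,(1000*px(d,u,v)).round(1))
```

```text
285 265 [511.  173.3 178.1]
280 200 [482.1 166.5 178.1]
281 180 [473.7 165.6 178.2]
260 265 [512.4 162.4 178.8]
310 265 [508.3 183.7 180.1]
285 240 [499.4 171.4 178. ]
285 290 [523.3 175.2 178. ]
```

View pics/v5.png

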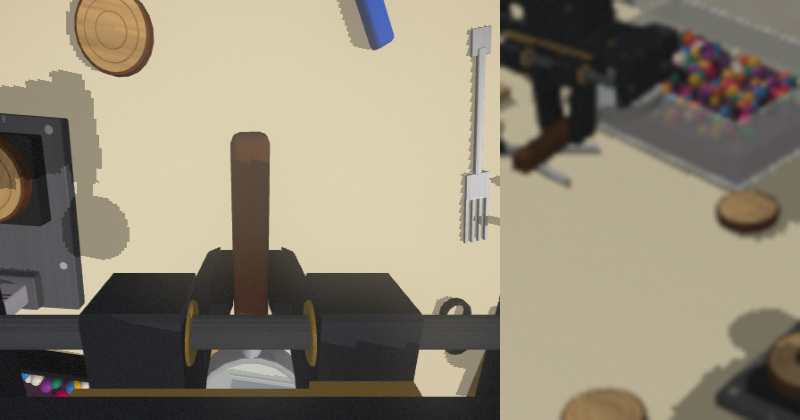

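The lens is held with the handle end at wrist pixel (280,134). The handle top measures 178 mm at both ends, so it is level. Next I work out the lens centre and the stone.

Run:
```python
from h import *
def cloud(d):
    K,R,t=d['camera_matrix'],d['R'],d['t']; Z=d['range_z']; v,u=np.indices(Z.shape)
    r=np.stack([u,v,np.ones_like(u)],-1)@np.linalg.inv(K).T*Z[...,None]
    return (r-t)@R
for f in('w1','top0','t6'):
    P=cloud(load(f)).reshape(-1,3); m=(abs(P[:,2]-.0435)<.004)&(np.hypot(P[:,0]-.538,P[:,1]+.075)<.05)
    q=P[m]; c,r=cv2.minEnclosingCircle((q[:,:2]*1000).astype(np.float32)); print(f,m.sum(),c,r,np.median(q[:,2]))
d=load('w7'); P=cloud(d)
m=(abs(P[...,2]-.177)<.005)&(P[...,0]<.515)&(abs(P[...,1]-.172)<.03); m[300:]=0
q=P[m]; print(q.min(0),q.max(0)); 
k=(q[:,0]>.455)&(q[:,0]<.495); b=np.polyfit(q[k,0],q[k,1],1); print('dir deg',np.degrees(np.arctan(b[0])),b)
top=[np.median(q[(abs(q[:,0]-x)<.004)],0) for x in (.46,.47,.48,.49)]; print(np.round(top,4))
```

```text
w1 5207 (540.4130859375, -74.43946838378906) 38.053157806396484 0.04364589571560913
top0 486 (537.8593139648438, -73.05587005615234) 37.943145751953125 0.042582738973407815
t6 484 (537.900146484375, -73.20184326171875) 37.50885772705078 0.04252559617079546
[0.45482462 0.14797095 0.17200904] [0.51499341 0.19400292 0.18197678]
dir deg 8.413425859646797 [0.1479066 0.0951252]
[[0.4601 0.1631 0.1774]
 [0.4699 0.1644 0.1778]
 [0.48   0.1661 0.1778]
 [0.49   0.1677 0.1777]]
```

Request:
{"fn": "servo_tool", "kwargs": {"motion": [[0,0,0,-20,-10,0,1],[0,0,0,-27,-25,0,1],[0,0,0,-10,-35,0,1],[0,0,0,0,-40,0,1],[0,0,0,0,-40,0,1],[0,0,0,0,-40,0,1],[0,0,0,0,-35,0,1],[0,0,0,0,-24,0,1],[0,0,0,0,-10,0,1],[0,0,0,0,0,0,1]]}}

```text
clock: 12.05
position: [0.4612, -0.0867, 0.1631]
orientation: [-0.003, -0.078, 0.997, 0.001]
ft_force: [0.4, 0.9, -0.7]
width: 0.0179
grasp_force: 40.0
```

Request:
{"fn": "servo_tool", "kwargs": {"motion": [[0,0,0,0,0,-10,1],[0,0,0,0,0,-15,1],[0,0,0,0,0,-15,1],[0,0,0,0,0,-10,1],[0,0,0,0,0,-7,1],[0,0,0,0,0,-3,1],[0,0,0,0,0,0,1],[0,0,0,0,0,0,1],[0,0,0,0,0,0,1]]}}

```text
clock: 12.95
position: [0.4617, -0.0864, 0.1044]
orientation: [-0.002, -0.079, 0.997, -0.0]
ft_force: [0.1, 0.3, -0.7]
width: 0.0175
grasp_force: 40.0
```

Run:
```python
from h import *
s=state(); print(s['position'],s['orientation'],s['qvel'].round(3) if hasattr(s['qvel'],'round') else s['qvel'])
d=snap('top','t8'); e=snap('side','s8')
o=np.zeros((560,800,3),np.uint8);o[:,:400]=cv2.resize(d['img'][130:242,275:355],(400,560),interpolation=cv2.INTER_CUBIC)
o[:,400:]=cv2.resize(e['img'][160:272,280:360],(400,560),interpolation=cv2.INTER_CUBIC); cv2.imwrite('pics/v6.png',o)
```

```text
[ 0.46172753 -0.08635738  0.10437208] [-2.23173153e-03 -7.91199036e-02  9.96862607e-01 -4.78264489e-05] [-0.002 -0.001  0.001  0.    -0.    -0.   ]
```

View pics/v6.png

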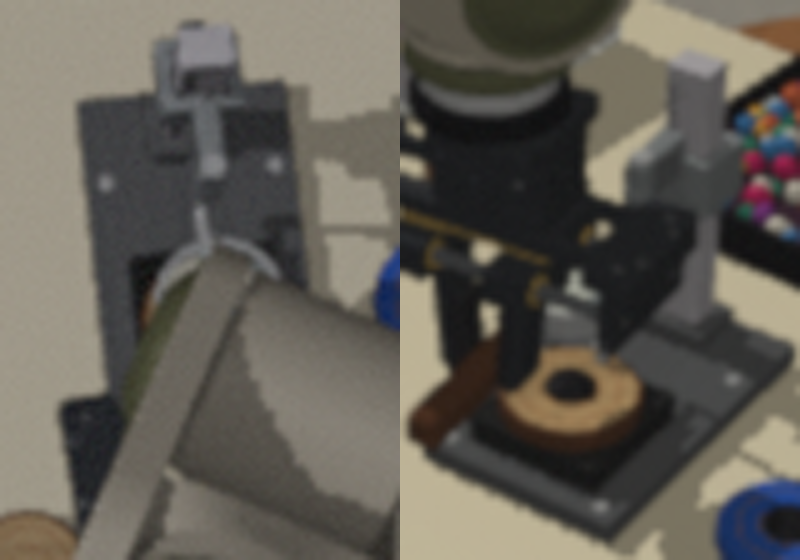

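The top view shows the rim's far arc at composite (215,240), well short of the fin. I'll check it with depth while lowering the last 4.5 mm.

Request:
{"fn": "servo_tool", "kwargs": {"motion": [[0,0,0,0,0,-2,1],[0,0,0,0,0,-2,1],[0,0,0,0,0,-0.5,1],[0,0,0,0,0,0,1],[0,0,0,0,0,0,1],[0,0,0,0,0,0,1]]}}

```text
clock: 13.65
position: [0.4615, -0.0863, 0.0995]
orientation: [-0.003, -0.079, 0.997, 0.0]
ft_force: [-0.4, -0.2, -0.5]
width: 0.0175
grasp_force: 40.0
```

Run:
```python
from h import *
from scipy.optimize import least_squares
s=state(); print(s['clock'],s['position'])
for n in('top','side','wrist'):
    d=snap(n,n+'9'); K,R,t=d['camera_matrix'],d['R'],d['t']; Z=d['range_z']; v,u=np.indices(Z.shape)
    P=((np.stack([u,v,np.ones_like(u)],-1)@np.linalg.inv(K).T*Z[...,None])-t)@R; P=P.reshape(-1,3)
    m=(P[:,2]>.088)&(P[:,2]<.118)&(P[:,0]>.52)&(P[:,0]<.59)&(abs(P[:,1]+.074)<.05); q=P[m]
    print(n,m.sum())
    if m.sum()>15:
        print(q.min(0).round(4),q.max(0).round(4),np.percentile(q[:,2],[10,50,90]).round(4))
        h=q[q[:,0]>.565]; 
        if len(h): print('front',len(h),np.percentile(h[:,2],[10,50,90]).round(4), h[np.argmax(h[:,0])].round(4))
    b=P[(P[:,2]>.05)&(P[:,2]<.07)&(P[:,0]>.575)&(P[:,0]<.59)&(abs(P[:,1]+.07)<.008)]; print('bar',len(b),np.median(b[:,2]) if len(b) else '')
```

```text
13.65 [ 0.46154534 -0.08628138  0.09953116]
top 87
[ 0.5345 -0.1032  0.1005] [ 0.5894 -0.0409  0.1138] [0.1029 0.1073 0.111 ]
front 23 [0.104  0.1095 0.1121] [ 0.5894 -0.0681  0.1043]
bar 10 0.056871027338710044
side 18
[ 0.521  -0.1019  0.097 ] [ 0.5487 -0.0671  0.107 ] [0.0999 0.1036 0.1063]
bar 0 
wrist 1541
[ 0.52   -0.1021  0.0969] [ 0.5354 -0.0492  0.1112] [0.1047 0.1055 0.1063]
bar 0
```

```bash
python3 -c "
from station import *
print(sign_off())"
```

```text
the job is handed in; nothing more can be done
None
```

I set the gauge foot on the pendant's wooden face, pushed in by about 4.7 mm, and let go of it. The lens is held level over the stone, with its middle at about 103 mm against about 104 mm for the pointer. I handed the job in at about 13.8 s; the hand-in returned no verdict.

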